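# Hold the recessed overload reset of the lathe switch case

### The arm

A 7-joint arm with a two-finger parallel gripper is mounted at the origin on a cart in front of the work surface, level with it; the furniture and walls round the work are solid. World frame = base frame: x ahead of the robot, y to its left, z up, the work surface at z = 0. Lengths are in m, angles in rad, forces in N, time in s.
With the tool pointing down it reaches from about 0.375 to 0.925 m from the base axis. Payload 3.1 kg.
Tool frame: the origin (TCP) lies on the centre line of the jaws, within the pads' length; the fingertips stand 17 mm ahead of it and the grasp point (between the pads) lies 2 mm behind it; z points along the fingers, y is the line along which they close (so a half turn about z gives the same grasp; the last joint's range is limited). The gripper opens to 85 mm and grips with 20 to 120 N. Pads are 22 mm wide; open, the fingers measure 114 mm over their backs; the gripper's body (76 mm by 85 mm) begins 54 mm behind the grasp point. The pads swing forward as they close: fully open they stand 13 mm farther back than shut.
Start: joints at [1.014, 0.383, 0.044, 1.598, -0.018, 1.161, -0.05], TCP at [0.288, -0.583, 0.248] pointing down, gripper open.
Joint ranges: [-2.61, 2.61], [-0.41, 2.15], [-1.48, 1.57], [0, 2.5], [-1.57, 4.71], [0.05, 1.97], [-2.85, 2.85]. Speed limits (rad/s): [2.79, 2.79, 3.14, 3.14, 3.14, 3.14, 3.14].

### API

Orientations are given as a 3x3 rotation matrix whose columns are the frame's x, y, z axes.
In Python, from rig import manip gives the robot as it stands.
- The arm moves only by the shell command python3 shift.py 'ROWS' [OPENING] [FORCE]. ROWS is a JSON list of rows, 1 to 5 of them, each of 6 numbers: dx, dy, dz in m, then a rotation vector rx, ry, rz in rad; each row is the pose to reach, as a shift and turn from the pose commanded when the command began, along the tool's axes at that moment; what a row does not reach only later rows make up. A row lasts 1/12 s, in which the tool goes at most 0.0417 m and 0.125 rad, less where a joint would pass 70% of its speed; a pose out of reach is approached as far as the arm can. OPENING is the finger opening in m, set as the command begins (- or left out keeps the last). The fingers move at their own pace and stop on an object; FORCE is the grip in N (left out, the last holds). Time passes only in rows, so rows that do not move let the fingers close. It prints the time, the measured TCP pose, the force, the opening and the grip force at its end.
- manip.state(): the state, without advancing time (a new reading comes with each control period).
- manip.snapshot(name): name is "scene" or "top"; returns a dict with "frame" (420x560x3 uint8, blue, green, red), "mtx" (3x3 intrinsics, pixels), "k1" (the pictures are not rectified: a ray, as slopes to the right and down, at radius r is drawn at 1 + k1 r^2 times it, then the intrinsics apply), "R" (3x3) and "t" (3): a world point X has camera coordinates R X + t. Camera axes: x right, y down, z forward; pixel columns grow to the right and rows downward; lengths in m; the calibration is good to about 2 mm. A picture is of the moment at which its call begins. There is no depth.
- manip.hand_in(): hands the job in; it is judged then, once.
The state is a dict: "t": time; "joints": joint angles; "dq": joint speeds; "joint_torque": joint torques, N m; "eef_pos": TCP position; "orientation": TCP orientation; "force": force on the tool from outside, world axes, zero at the start; "moment": the same for the moment, N m; "grip_width": finger opening in m; "grasp_force": force on a finger pad.
Only numpy, scipy, OpenCV 4.12 (cv2) and the standard library are available. Lean on these libraries where they do the work, as an engineer would, in place of code of your own. Each camera call takes 0.05 s, during which the arm holds its last target. There are 200 camera calls.

### The job

The lathe's overload has tripped. Pick up the long steel bar from the bench, pass one end through the round hole in the front of the switch case, and press the recessed button behind it fully in; finish there, still gripping the bar and holding the button down with it. Leave the button behind the square hole in the other case unpressed, and do not disturb the tin, the roll of tape or the jar.

Things in the scene. Friction and masses are not known exactly. Their poses are not given: they have to be found in the camera images.
- bar: straight dark steel bar, 246 mm long, 13 x 13 mm, about 0.28 kg, lying on the left of the bench; a wooden chest (130 mm or so high) and a vice stand between it and the switch cases. Origin: middle of its length, on its underside (6.5 mm below its axis); x along its length, z up. Both ends are alike and either may be used
- bar_end_a (a point): centre of the bar's end face at its +x end
- bar_end_b (a point): centre of the bar's end face at its -x end
- reset_box: grey painted steel switch case, 75 deep (x) x 84 wide (y) x 100 mm high, screwed to the bench by a dark base plate 115 mm long (x), 84 wide, 6 thick; a small black blanking nut (20 mm across, 15 mm high) stands on its top. Origin: centre of its underside. x points from its front cover into the case, so the front faces the robot; z up. Walls 5 mm. Its front cover has a round hole
- reset_hole (a point): centre of the round hole (31 mm across, thin steel ring 1.8 mm proud round it) in the front face of reset_box, 60 mm above the bench; x points straight into the hole. The cover is 5 mm thick, behind it the case is hollow; the flat round button face (26 mm across) is centred 40 mm behind this point and moves along x
- reset_button (a joint): travel of the button behind the round hole, in m: 0 = out, 0.008 = fully in (hard stop). A spring pushes it out: 1.5 N at the start of its travel, 6 N at the end
- trip_box: second grey switch case, of the same shape, size and axes as reset_box but with a square hole in its front cover; it stands beside reset_box, on either side of it. Origin: centre of its underside
- trip_hole (a point): centre of the square hole (29 x 29 mm) in the front face of trip_box, 60 mm above the bench; x points into the hole
- trip_button (a joint): travel of the button behind the square hole, in m: 0 = out, 0.008 = fully in; to be left alone
- tin: round wax tin, 69 mm across, 35 mm high, on the left of the bench; to be left alone. Origin: centre of its underside
- tape: roll of masking tape, 68 mm across, 24 mm high, lying flat near the back of the bench; to be left alone. Origin: centre of its underside
- jar: glass screw jar with a lid, 59 mm across, 80 mm high, on the right of the bench; to be left alone. Origin: centre of its underside

How it is judged:
By the outcome, as a careful person would: the job done as asked, in the order asked, and still so for the second after the job is handed in, while the arm keeps its last pose, push and grip.
It also fails if it takes over 48 s, if anything falls off the work surface, if the arm or the gripper's body presses on something with over 40 N, if the wrist force passes 120 N, or if a joint passes its speed limit or range.

## Working session

There is one attempt and no reset: what is moved stays moved. The work goes in short steps, Python scripts to look and compute and a shell command to move; the robot and the scene stay as the last step left them, time stands still between calls to the robot, and variables do not carry over. Pictures are saved under pics/ and viewed, at most 10 in all, crops included, and the job is handed in when it is done.

```bash
ls; mkdir -p pics; python3 - <<'E'
from rig import manip
import cv2
s=manip.state();print({k:(v if not hasattr(v,'round') else v) for k,v in s.items()})
for n in("scene","top"):
    d=manip.snapshot(n);cv2.imwrite(f"pics/{n}0.png",d["frame"]);print(n,d["mtx"],d["k1"],d["R"],d["t"])
E
```

```text
pics
rig.py
shift.py
{'t': 0.0, 'joints': array([ 1.01419386,  0.38385179,  0.04383148,  1.59956535, -0.01790294,
        1.161169  , -0.04989282]), 'dq': array([-8.13054648e-04,  5.46087229e-04, -7.48636352e-04, -1.05060817e-03,
       -4.05036710e-04,  9.25179631e-04,  4.72378457e-05]), 'joint_torque': array([ 4.72940633e-05, -4.33462322e+01,  1.02478389e+00, -2.49511421e+01,
        1.05995365e-02,  1.13108684e-02, -1.25139545e-05]), 'eef_pos': array([ 0.28747652, -0.58198636,  0.2468802 ]), 'orientation': array([[ 8.96544341e-01,  4.42952169e-01, -1.27317679e-03],
       [ 4.42953978e-01, -8.96541482e-01,  2.26814201e-03],
       [-1.36777386e-04, -2.59744861e-03, -9.99996617e-01]]), 'force': array([-0.14160894, -0.63190684, -0.48522123]), 'moment': array([-0.03308592, -0.00793183, -0.02577097]), 'grasp_force': 0.0, 'grip_width': 0.08555632035678715}
scene [[499.44539696   0.         278.35292904]
 [  0.         499.44539696 209.63935975]
 [  0.           0.           1.        ]] -0.09428135877727001 [[-0.87052711 -0.49202557  0.00966345]
 [-0.19628608  0.3291428  -0.92365404]
 [ 0.45128076 -0.80596269 -0.3831055 ]] [0.37667328 0.22008378 1.40418727]
top [[507.26227205   0.         276.09177984]
 [  0.         507.26227205 209.96839304]
 [  0.           0.           1.        ]] -0.18101699789618442 [[-0.01975587 -0.99972274 -0.01281233]
 [-0.98736745  0.02152353 -0.15697854]
 [ 0.15721078  0.00954923 -0.9875189 ]] [-0.10553419  0.54131879  1.51521123]
```

View pics/scene0.png

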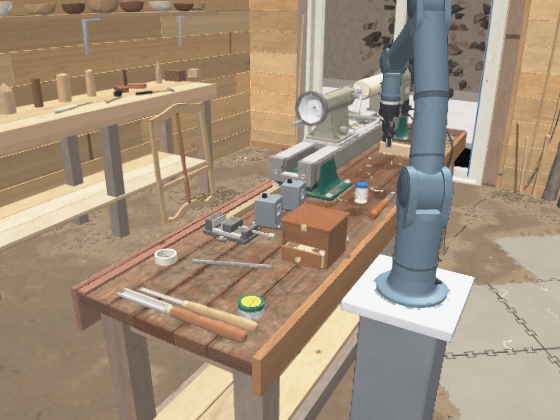

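View pics/top0.png

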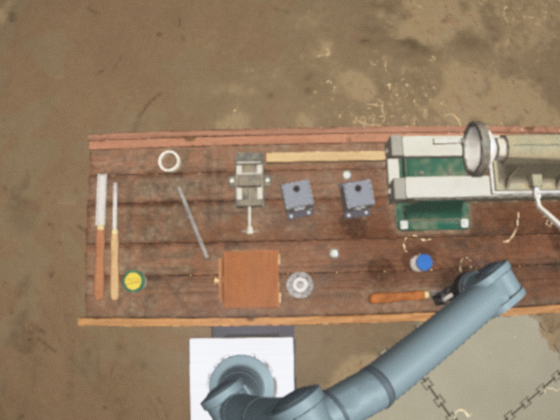

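```bash
cat > h.py <<'E'
import numpy as np, cv2
from rig import manip
def ray(d,u,v):
    # distortion: xd = x(1+k1 r^2)
    p=cv2.undistortPoints(np.array([[[u,v]]],float),d["mtx"],np.array([d["k1"],0,0,0,0.]))[0,0]
    C=-d["R"].T@d["t"]; r=d["R"].T@np.array([p[0],p[1],1]); return C,r/np.linalg.norm(r)
def onplane(d,u,v,z):
    C,r=ray(d,u,v); return C+r*(z-C[2])/r[2]
def tri(d1,p1,d2,p2):
    A=np.zeros((3,3));b=np.zeros(3);L=[]
    for d,p in((d1,p1),(d2,p2)):
        C,r=ray(d,*p);M=np.eye(3)-np.outer(r,r);A+=M;b+=M@C;L.append((C,M))
    X=np.linalg.solve(A,b); return X,[np.linalg.norm(M@(X-C)) for C,M in L]
def proj(d,X):
    return cv2.projectPoints(np.array([X],float),cv2.Rodrigues(d["R"])[0],d["t"],d["mtx"],np.array([d["k1"],0,0,0,0.]))[0][0,0]
E
python3 - <<'E'
import cv2,numpy as np
a=cv2.imread("pics/scene0.png");b=cv2.imread("pics/top0.png")
c=a[170:250,190:310]; e=b[165:235,230:390]
o=np.zeros((760,800,3),np.uint8)
c=cv2.resize(c,None,fx=5,fy=5,interpolation=cv2.INTER_CUBIC)[:, :600]
e=cv2.resize(e,None,fx=5,fy=5,interpolation=cv2.INTER_CUBIC)
cv2.imwrite("pics/c1.png",c);cv2.imwrite("pics/c2.png",e)
E
```

```text
(no output)
```

View pics/c1.png

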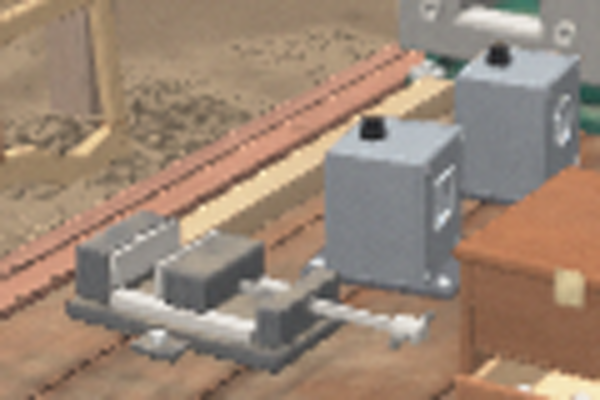

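View pics/c2.png

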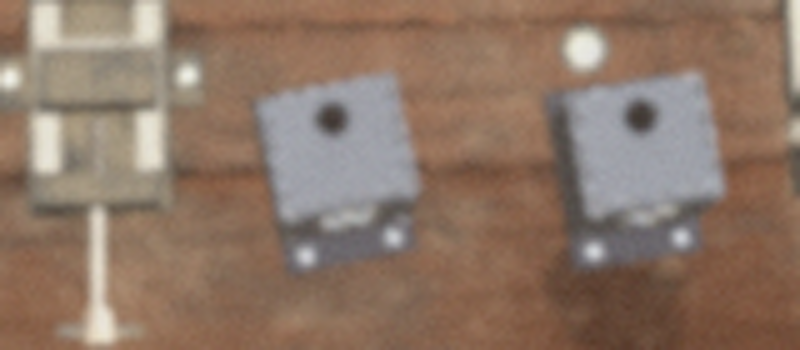

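The near case (more +y) has the square hole at scene ≈(278.6, 209), and the far case (more −y) has the round hole at scene ≈(302.6, 193.6), so it is reset_box. In the top view its lid is centred at ≈(358, 193) and the bar runs (180,187)–(207,257). Next I'll measure all of these.

```bash
cat > m.py <<'E'
from h import *
def bluish(f,roi,lo):
    x0,y0,x1,y1=roi; g=cv2.resize(f[y0:y1,x0:x1],None,fx=6,fy=6,interpolation=cv2.INTER_CUBIC).astype(int)
    m=((g[...,0]-g[...,2]>lo)).astype(np.uint8)*255
    return m,(x0,y0)
def up2px(p,o): return (np.asarray(p,float)+0.5)/6-0.5+np.array(o)
def largest(m):
    c,_=cv2.findContours(m,cv2.RETR_EXTERNAL,cv2.CHAIN_APPROX_NONE); return max(c,key=cv2.contourArea)
E
python3 - <<'E'
from m import *
S=manip.snapshot("scene");T=manip.snapshot("top")
# bar: grey vs brown -> low r-b
out={}
for n,d,roi in(("top",T,(170,178,218,268)),("scene",S,(185,250,280,275))):
    x0,y0,x1,y1=roi;g=cv2.resize(d["frame"][y0:y1,x0:x1],None,fx=6,fy=6,interpolation=cv2.INTER_CUBIC).astype(int)
    m=(g[...,2]-g[...,0]<18).astype(np.uint8)*255
    cv2.imwrite(f"pics/m_{n}.png",m)
    c=largest(m);r=cv2.minAreaRect(c);b=cv2.boxPoints(r)
    b=b if np.linalg.norm(b[0]-b[1])>np.linalg.norm(b[1]-b[2]) else np.roll(b,1,0)
    e1=up2px((b[0]+b[3])/2,(x0,y0));e2=up2px((b[1]+b[2])/2,(x0,y0));e=sorted([e1,e2],key=lambda q:q[1] if n=="top" else q[0])
    print(n,e,np.array(r[1])/6); out[n]=e
    for q in e: print("  plane z=.0065/.013",onplane(d,*q,.008).round(4))
a=[tri(T,out["top"][i],S,out["scene"][i]) for i in(0,1)]
print(a,np.linalg.norm(a[0][0]-a[1][0]))
print("round hole scene/ square", [onplane(S,*p,.06).round(4) for p in((302.6,193.6),(278.6,209.2))])
for nm,cs in(("trip",[(257,100),(392,73),(420,193),(285,222)]),("reset",[(563,97),(700,73),(724,190),(585,220)])):
    P=np.array([onplane(T,230+x/5-.4,165+y/5-.4,.1) for x,y in cs]);print(nm,P.round(4),P.mean(0).round(4),[np.linalg.norm(P[i]-P[(i+1)%4]).round(4) for i in range(4)],
      [np.degrees(np.arctan2(*(P[i]-P[j])[[1,0]])).round(1) for i,j in((0,3),(1,2))],[np.degrees(np.arctan2(*(P[i]-P[j])[[1,0]])).round(1)-90 for i,j in((0,1),(3,2))])
print("bolts",[onplane(T,230+x/5-.4,165+y/5-.4,.008).round(4) for x,y in((594,250),(682,238),(306,257),(395,238))])
print("nuts",[onplane(T,230+x/5-.4,165+y/5-.4,.115).round(4) for x,y in((332,117),(642,117))])
print("chest/ misc",[onplane(T,u,v,z).round(3) for u,v,z in((222,250,.13),(280,250,.13),(250,305,.13),(300,285,.05),(422,262,.08),(249,230,.05),(134,281,.035))])
E
```

```text
top [array([178.52418518, 187.37331136]), array([206.56830343, 256.92272949])] [74.99062602  2.39589119]
  plane z=.0065/.013 [0.6242 0.1935 0.008 ]
  plane z=.0065/.013 [0.4012 0.1029 0.008 ]
scene [array([191.90125529, 260.96967951]), array([271.50047811, 266.55558904])] [79.79498291  4.30228488]
  plane z=.0065/.013 [0.6224 0.2013 0.008 ]
  plane z=.0065/.013 [0.3957 0.1074 0.008 ]
[(array([0.626183  , 0.19502637, 0.00369812]), [np.float64(0.0012047773761763962), np.float64(0.0012047773761763765)]), (array([0.40004724, 0.10271943, 0.00479231]), [np.float64(0.0014821330323858998), np.float64(0.0014821330323858085)])] 0.2442522260586241
round hole scene/ square [array([ 0.5347, -0.3688,  0.06  ]), array([ 0.5368, -0.1849,  0.06  ])]
trip [[ 0.606  -0.1334  0.1   ]
 [ 0.6207 -0.2144  0.1   ]
 [ 0.5477 -0.2288  0.1   ]
 [ 0.532  -0.1484  0.1   ]] [ 0.5766 -0.1812  0.1   ] [np.float64(0.0823), np.float64(0.0744), np.float64(0.0818), np.float64(0.0755)] [np.float64(11.4), np.float64(11.1)] [np.float64(10.299999999999997), np.float64(11.0)]
reset [[ 0.6039 -0.3161  0.1   ]
 [ 0.617  -0.3993  0.1   ]
 [ 0.5456 -0.4101  0.1   ]
 [ 0.5293 -0.3261  0.1   ]] [ 0.574  -0.3629  0.1   ] [np.float64(0.0842), np.float64(0.0722), np.float64(0.0856), np.float64(0.0753)] [np.float64(7.6), np.float64(8.6)] [np.float64(8.900000000000006), np.float64(11.0)]
bolts [array([ 0.5248, -0.3431,  0.008 ]), array([ 0.5312, -0.3992,  0.008 ]), array([ 0.5243, -0.1621,  0.008 ]), array([ 0.5351, -0.2182,  0.008 ])]
nuts [array([ 0.5916, -0.1774,  0.115 ]), array([ 0.5878, -0.3606,  0.115 ])]
chest/ misc [array([0.412, 0.04 , 0.13 ]), array([ 0.409, -0.126,  0.13 ]), array([ 0.254, -0.038,  0.13 ]), array([ 0.309, -0.184,  0.05 ]), array([ 0.366, -0.55 ,  0.08 ]), array([ 0.478, -0.033,  0.05 ]), array([0.328, 0.326, 0.035])]
```

Measured: bar centre ≈(0.513, 0.148) with yaw 22°, its length checks at 244 mm and it lies on the bench. Reset hole is ≈(0.536, −0.369, 0.06) with axis yaw ≈8.5°; the two views agree within 2 mm. Moving over the bar now.

```bash
python3 shift.py '[[0.02,-0.02,0,0,0,0],[0.046,-0.048,0,0,0,0],[0.072,-0.076,0,0,0,0],[0.098,-0.104,0,0,0,0],[0.125,-0.132,0,0,0,0]]' 0.06
python3 shift.py '[[0.026,-0.028,0,0,0,0],[0.052,-0.056,0,0,0,0],[0.079,-0.084,0,0,0,0],[0.105,-0.111,0,0,0,0],[0.131,-0.139,0,0,0,0]]'
python3 shift.py '[[0.026,-0.028,0,0,0,0],[0.052,-0.056,0,0,0,0],[0.079,-0.084,0,0,0,0],[0.105,-0.111,0,0,0,0],[0.131,-0.139,0,0,0,0]]'
cat > to.py <<'E'
import sys
from h import *
s=manip.state();R=s["orientation"];p=s["eef_pos"]
x,y,z,yaw=map(float,sys.argv[1:5])
d=R.T@(np.array([x,y,z])-p)
c,w=np.cos(np.radians(yaw)),np.sin(np.radians(yaw))
G=np.array([[c,w,0],[w,-c,0],[0,0,-1]])
print("tool shift",d.round(4),"rotvec",cv2.Rodrigues(R.T@G)[0].ravel().round(4),"pos",p.round(4),"t",round(s["t"],2),"F",s["force"].round(1),"w",round(s["grip_width"],4),"gf",round(s["grasp_force"],1),"yaw",np.degrees(np.arctan2(R[1,0],R[0,0])).round(2),"q",s["joints"].round(2))
E
python3 to.py 0.5127 0.1485 0.12 22.1
```

```text
t: 0.62
eef_pos: [0.3414, -0.4074, 0.248]
orientation: [[0.897, 0.442, -0.0], [0.442, -0.897, 0.0], [-0.0, -0.0, -1.0]]
force: [1.9, -0.6, -0.0]
grip_width: 0.0598
grasp_force: 0.0
t: 1.03
eef_pos: [0.3974, -0.2246, 0.2483]
orientation: [[0.897, 0.443, 0.0], [0.443, -0.897, -0.0], [0.0, 0.0, -1.0]]
force: [0.5, 0.4, -0.7]
grip_width: 0.0601
grasp_force: 0.0
t: 1.45
eef_pos: [0.4533, -0.0421, 0.2484]
orientation: [[0.897, 0.443, 0.001], [0.443, -0.897, -0.001], [0.0, 0.001, -1.0]]
force: [0.8, 0.1, -0.4]
grip_width: 0.0598
grasp_force: 0.0
tool shift [ 0.1376 -0.1447  0.1284] rotvec [ 0.0007 -0.0003  0.0728] pos [ 0.4533 -0.0421  0.2484] t 1.45 F [ 0.8  0.1 -0.4] w 0.0598 gf 0.0 yaw 26.27 q [ 0.42  0.03 -0.42  2.03  0.01  1.08 -1.12]
```

```bash
python3 shift.py '[[0.026,-0.028,0,0,0,0.015],[0.053,-0.056,0,0,0,0.03],[0.08,-0.084,0,0,0,0.045],[0.107,-0.112,0,0,0,0.06],[0.1335,-0.1405,0,0,0,0.0728]]' 0.045
python3 shift.py '[[0.004,-0.004,0.03,0,0,0],[0.004,-0.004,0.06,0,0,0],[0.004,-0.004,0.09,0,0,0],[0.004,-0.004,0.12,0,0,0],[0.004,-0.004,0.13,0,0,0]]'
python3 shift.py '[[0,0,0,0,0,0]]' |tail -1
python3 to.py 0.5127 0.1485 0.021 22.1
python3 - <<'E'
from h import *
o=[]
for n,r in(("top",(150,170,250,270)),("scene",(180,210,280,310))):
    f=manip.snapshot(n)["frame"][r[1]:r[3],r[0]:r[2]]; o.append(cv2.resize(f,(400,400),interpolation=cv2.INTER_CUBIC))
cv2.imwrite("pics/g1.png",np.hstack(o))
E
```

```text
t: 1.87
eef_pos: [0.511, 0.1428, 0.2483]
orientation: [[0.927, 0.375, 0.0], [0.375, -0.927, -0.0], [0.0, 0.0, -1.0]]
force: [1.2, -0.8, -0.6]
grip_width: 0.0452
grasp_force: 0.0
t: 2.28
eef_pos: [0.5094, 0.1452, 0.1137]
orientation: [[0.926, 0.377, -0.008], [0.377, -0.926, -0.002], [-0.009, -0.001, -1.0]]
force: [-0.1, -1.2, 0.2]
grip_width: 0.0447
grasp_force: 0.0
grasp_force: 0.0
tool shift [ 0.0043 -0.0018  0.0941] rotvec [-0.0012  0.0075  0.0003] pos [0.5101 0.1454 0.1151] t 2.37 F [-0.   0.2  0.6] w 0.0452 gf 0.0 yaw 22.12 q [ 0.11  0.38 -0.53  1.96  0.25  0.87 -1.75]
```

View pics/g1.png

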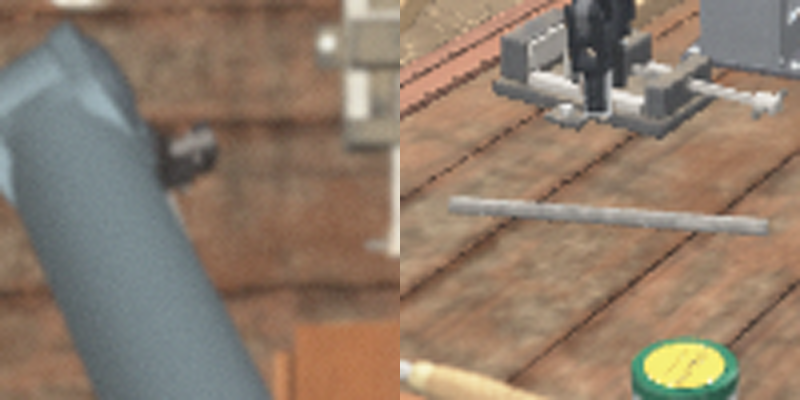

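The view is of the jaws hovering above the bar's middle; the bar spans scene crop (450,205)–(770,228) and nothing is near it. Descending.

```bash
python3 shift.py '[[0.003,-0.002,0.025,0,0.0,0],[0.003,-0.002,0.05,0,0,0],[0.003,-0.002,0.07,0,0,0],[0.003,-0.002,0.08,0,0,0],[0.003,-0.002,0.085,0,0,0]]' >/dev/null
python3 shift.py '[[0,0,0,0,0,0],[0,0,0,0,0,0]]' >/dev/null
python3 to.py 0.5127 0.1485 0.021 22.1
```

```text
tool shift [-0.004  -0.      0.0138] rotvec [ 0.0004 -0.0029  0.0002] pos [0.5164 0.15   0.0348] t 3.05 F [ 0.6 -0.2 -0.2] w 0.045 gf 0.0 yaw 22.11 q [ 0.05  0.52 -0.47  1.99  0.35  0.71 -1.83]
```

```bash
python3 shift.py '[[-0.002,0,0.005,0,0,0],[-0.004,0,0.01,0,0,0],[-0.004,0,0.0135,0,0,0],[-0.004,0,0.0135,0,0,0]]' >/dev/null
python3 to.py 0.5127 0.1485 0.021 22.1
python3 shift.py '[[0,0,0,0,0,0],[0,0,0,0,0,0],[0,0,0,0,0,0],[0,0,0,0,0,0],[0,0,0,0,0,0]]' 0.0 70 
python3 shift.py '[[0,0,0,0,0,0],[0,0,0,0,0,0],[0,0,0,0,0,0]]' >/dev/null
python3 to.py 0.5127 0.1485 0.021 22.1
```

```text
tool shift [ 0.0024  0.     -0.0018] rotvec [0.0001 0.0015 0.0003] pos [0.5104 0.1476 0.0192] t 3.38 F [-1.   0.2 -0.2] w 0.0453 gf 0.0 yaw 22.12 q [ 0.04  0.54 -0.46  2.    0.37  0.69 -1.84]
t: 3.8
eef_pos: [0.5115, 0.1481, 0.0202]
orientation: [[0.926, 0.376, 0.0], [0.376, -0.926, -0.0], [0.0, 0.0, -1.0]]
force: [-0.3, -0.9, 3.2]
grip_width: 0.0106
grasp_force: 71.0
tool shift [ 0.0013  0.     -0.0008] rotvec [ 0.0003 -0.0004  0.0002] pos [0.5115 0.1481 0.0202] t 4.05 F [-1.7 -0.9  5.8] w 0.0106 gf 71.2 yaw 22.11 q [ 0.04  0.54 -0.46  2.    0.37  0.69 -1.84]
```

```bash
python3 shift.py '[[0,0,-0.02,0,0,0],[0,0,-0.05,0,0,0],[0,0,-0.09,0,0,0],[0,0,-0.13,0,0,0],[0,0,-0.17,0,0,0]]' >/dev/null
python3 shift.py '[[0,0,-0.03,0,0,0],[0,0,-0.04,0,0,0],[0,0,-0.04,0,0,0],[0,0,-0.04,0,0,0]]' >/dev/null
python3 to.py 0.36 -0.385 0.23 8.5
python3 - <<'E'
from h import *
f=manip.snapshot("scene")["frame"][150:290,150:310]; cv2.imwrite("pics/g2.png",cv2.resize(f,None,fx=4,fy=4,interpolation=cv2.INTER_CUBIC))
E
```

```text
tool shift [-0.3395  0.4367 -0.0013] rotvec [0.0003 0.0027 0.2375] pos [0.5101 0.1473 0.2278] t 4.8 F [-0.1 -0.1 -5.4] w 0.011 gf 70.2 yaw 22.11 q [ 0.16  0.23 -0.58  1.88  0.14  1.08 -1.66]
```

View pics/g2.png

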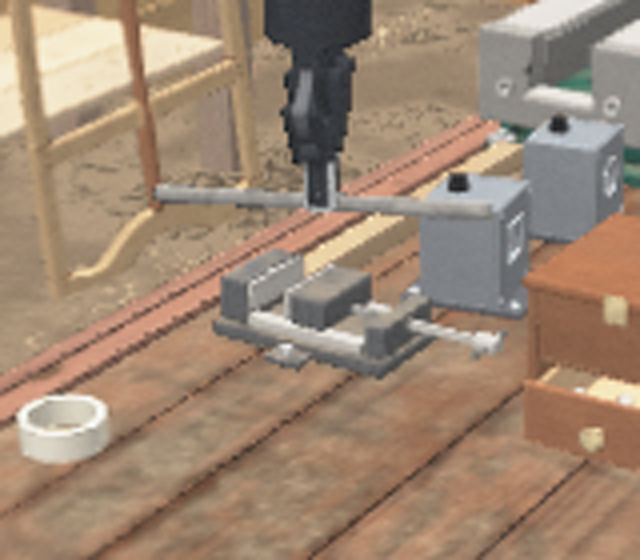

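The bar is held level near its middle (jaws at crop (322,200), bar ends (158,190) and (492,210)). Carrying it over at z≈0.23.

```bash
python3 shift.py '[[-0.013,0.017,0,0,0,0],[-0.033,0.042,0,0,0,0],[-0.054,0.069,0,0,0,0],[-0.076,0.098,0,0,0,0],[-0.098,0.126,0,0,0,0]]' >/dev/null
python3 shift.py '[[-0.02,0.026,0,0,0,0],[-0.04,0.051,0,0,0,0],[-0.06,0.077,0,0,0,0],[-0.08,0.103,0,0,0,0],[-0.1,0.128,0,0,0,0]]' | tail -1
python3 shift.py '[[-0.02,0.026,0,0,0,0],[-0.04,0.051,0,0,0,0],[-0.06,0.077,0,0,0,0],[-0.075,0.096,0,0,0,0],[-0.085,0.109,0,0,0,0]]' 
python3 shift.py '[[-0.015,0.02,0,0,0,0.0475],[-0.03,0.04,0,0,0,0.095],[-0.045,0.059,0,0,0,0.143],[-0.054,0.07,0,0,0,0.19],[-0.056,0.073,0,0,0,0.2375]]' 
python3 shift.py '[[0,0,0,0,0,0],[0,0,0,0,0,0]]' >/dev/null
python3 to.py 0.36 -0.395 0.0735 8.5
```

```text
grasp_force: 70.2
t: 6.1
eef_pos: [0.3818, -0.297, 0.2258]
orientation: [[0.928, 0.372, -0.007], [0.372, -0.928, 0.003], [-0.005, -0.005, -1.0]]
force: [0.3, -0.3, -3.6]
grip_width: 0.0105
grasp_force: 70.2
t: 6.52
eef_pos: [0.3588, -0.388, 0.2292]
orientation: [[0.991, 0.137, -0.002], [0.137, -0.991, -0.001], [-0.002, 0.001, -1.0]]
force: [-0.3, -1.0, -3.1]
grip_width: 0.0106
grasp_force: 70.1
tool shift [-0.003   0.0112  0.1559] rotvec [-0.0012  0.0002 -0.0004] pos [ 0.3613 -0.3836  0.2294] t 6.68 F [ 0.4  0.5 -3.6] w 0.0104 gf 70.2 yaw 8.48 q [ 0.83  0.18 -0.1   1.91  0.02  1.06 -0.7 ]
```

```bash
python3 shift.py '[[0.01,0.006,0.02,0,0,0],[0.02,0.011,0.05,0,0,0],[0.022,0.011,0.085,0,0,0],[0.022,0.011,0.12,0,0,0],[0.022,0.011,0.145,0,0,0]]' >/dev/null
python3 shift.py '[[0,0,0.006,0,0,0],[0,0,0.01,0,0,0],[0,0,0.01,0,0,0],[0,0,0.01,0,0,0]]' >/dev/null
python3 to.py 0.385 -0.3914 0.0737 8.5
python3 - <<'E'
from h import *
S=manip.snapshot("scene");T=manip.snapshot("top")
for n,d in(("S",S),("T",T)):
    cv2.imwrite(f"pics/raw_{n}.png",d["frame"])
o=[cv2.resize(S["frame"][170:230,260:320],(400,400),interpolation=cv2.INTER_CUBIC),cv2.resize(T["frame"][175:255,320:400],(400,400),interpolation=cv2.INTER_CUBIC)]
cv2.imwrite("pics/h1.png",np.hstack(o))
for X in([.536,-.3688,.06],[.5072,-.3731,.06]): print(proj(S,X),proj(T,X))
E
```

```text
tool shift [-0.0013 -0.001   0.003 ] rotvec [ 0.0029 -0.0027  0.0007] pos [ 0.3864 -0.3922  0.0767] t 7.43 F [ 0.  -0.7 -2.7] w 0.0106 gf 70.1 yaw 8.54 q [ 0.8   0.42 -0.1   1.96  0.06  0.76 -0.75]
[302.30157448 193.53676195] [358.80808565 208.23830317]
[309.52061103 194.5658403 ] [360.6365418  217.56960426]
```

View pics/h1.png

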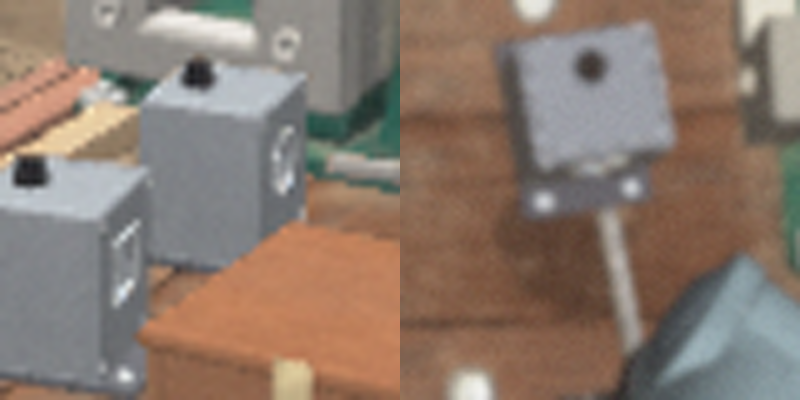

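The bar tip is just in front of the round hole: top view tip ≈(361,217), scene view bar at row ≈194.6 beside the ring at ≈(302.7,193.9). I'll compare bar line and ring more precisely with masks.

```bash
python3 - <<'E'
from h import *
S=manip.snapshot("scene");T=manip.snapshot("top")
def cen(d,roi,fn,mn=8):
    x0,y0,x1,y1=roi;K=8
    g=cv2.resize(d["frame"][y0:y1,x0:x1],None,fx=K,fy=K,interpolation=cv2.INTER_CUBIC).astype(int)
    m=fn(g).astype(np.uint8)*255
    c,_=cv2.findContours(m,cv2.RETR_EXTERNAL,cv2.CHAIN_APPROX_NONE)
    c=max(c,key=cv2.contourArea); off=lambda p:(np.asarray(p)+.5)/K-.5+np.array([x0,y0])
    r=cv2.minAreaRect(c);x,y,w,h=cv2.boundingRect(c)
    return off(r[0]),off(cv2.boxPoints(r)),off((x,y)),off((x+w,y+h)),cv2.contourArea(c)/K/K
bright=lambda t:lambda g:(g.min(2)>t)
# top ring (bright part), top bar, top lid
print("ring T",[np.round(v,1) for v in cen(T,(350,203,370,212),bright(165))])
bar=cen(T,(354,217,372,240),lambda g:(g[...,2]-g[...,0]<25)&(g.min(2)>105));print("bar T",[np.round(v,2) for v in bar])
lid=cen(T,(335,175,380,213),lambda g:(g[...,0]-g[...,2]>8)&(g[...,0]>125));print("lid T",[np.round(v,2) for v in lid])
P=np.array([onplane(T,*q,.1) for q in lid[1]]);print("lid corners",P.round(4),P.mean(0).round(4))
Q=np.array([onplane(T,*q,.063) for q in bar[1]]);print("bar corners",Q.round(4),Q.mean(0).round(4))
print("bolts",[onplane(T,*cen(T,r,bright(185))[0],.009).round(4) for r in((342,208,355,220),(360,206,374,219))])
ri=cen(S,(297,184,308,203),bright(185));print("ring S",[np.round(v,1) for v in ri])
cv2.imwrite("pics/h2.png",np.hstack([cv2.resize(S["frame"][180:210,290:330],(800,600),interpolation=cv2.INTER_CUBIC)]))
E
```

```text
ring T [array([353.4, 204.2]), array([[352.4, 204.2],
       [352.8, 203.4],
       [354.4, 204.2],
       [354. , 205. ]]), array([352.6, 203.7]), array([354.3, 204.9]), np.float64(1.1)]
bar T [array([363.25, 228.01]), array([[358.95, 216.7 ],
       [363.16, 215.91],
       [367.55, 239.32],
       [363.34, 240.11]]), array([359.31, 216.56]), array([367.19, 239.56]), np.float64(85.82)]
lid T [array([358.62, 193.37]), array([[344.19, 183.91],
       [369.43, 179.92],
       [373.06, 202.83],
       [347.82, 206.83]]), array([345.56, 181.06]), array([372.69, 205.31]), np.float64(466.1)]
lid corners [[ 0.6041 -0.3221  0.1   ]
 [ 0.6148 -0.3987  0.1   ]
 [ 0.545  -0.406   0.1   ]
 [ 0.5346 -0.33    0.1   ]] [ 0.5746 -0.3642  0.1   ]
bar corners [[ 0.5096 -0.3676  0.063 ]
 [ 0.5117 -0.3806  0.063 ]
 [ 0.4401 -0.3907  0.063 ]
 [ 0.4381 -0.3778  0.063 ]] [ 0.4749 -0.3792  0.063 ]
bolts [array([ 0.5238, -0.3428,  0.009 ]), array([ 0.5313, -0.3984,  0.009 ])]
ring S [array([298.6, 184.9]), array([[296.6, 183.6],
       [300.7, 183.6],
       [300.7, 186.2],
       [296.6, 186.2]]), array([296.6, 183.6]), array([300.8, 186.3]), np.float64(6.7)]
```

View pics/h2.png

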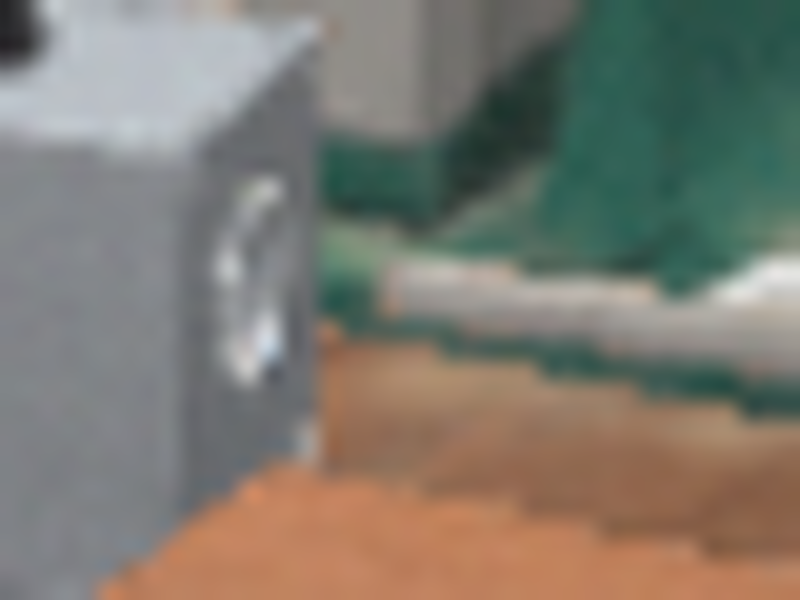

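Bar and hole line up laterally within 1 mm, and the bar sits ≈2.6 mm high, which agrees with the kinematic 3 mm. I'll lower it 3 mm and insert.

```bash
python3 shift.py '[[0,0,0.0015,0,0,0],[0,0,0.003,0,0,0],[0,0,0.003,0,0,0]]' >/dev/null
python3 shift.py '[[0.01,0,0,0,0,0],[0.02,0,0,0,0,0],[0.03,0,0,0,0,0],[0.038,0,0,0,0,0],[0.038,0,0,0,0,0]]' | grep force
python3 to.py 0.4623 -0.3808 0.0737 8.5
python3 - <<'E'
from h import *
S=manip.snapshot("scene");T=manip.snapshot("top")
cv2.imwrite("pics/i1.png",np.hstack([cv2.resize(S["frame"][180:210,290:330],(400,300),interpolation=cv2.INTER_CUBIC),cv2.resize(T["frame"][195:225,340:380],(400,300),interpolation=cv2.INTER_CUBIC)]))
E
```

```text
force: [0.4, -0.3, -2.7]
grasp_force: 70.1
tool shift [ 0.0358  0.0021 -0.0013] rotvec [ 0.0007 -0.0036  0.0044] pos [ 0.4266 -0.3842  0.0722] t 8.3 F [ 0.4 -0.3 -2.7] w 0.0105 gf 70.1 yaw 8.75 q [ 0.75  0.46 -0.1   1.9   0.06  0.78 -0.81]
```

View pics/i1.png

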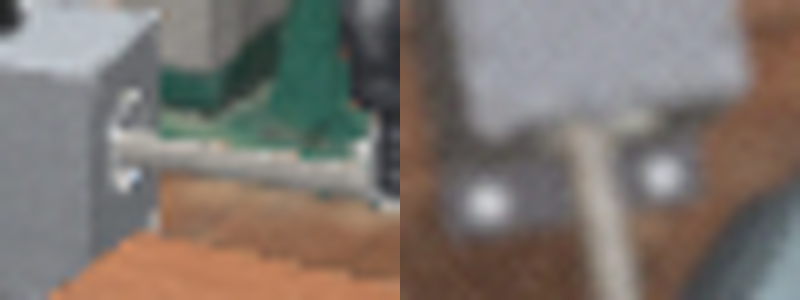

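The bar end is inside the ring, with no contact force; it sits about 2 mm toward +y (top crop bar at 590, ring centre at 600). Correcting by 2 mm and advancing slowly.

```bash
python3 shift.py '[[0.006,0.001,0,0,0,0],[0.012,0.002,0,0,0,0],[0.018,0.002,0,0,0,0],[0.024,0.002,0,0,0,0],[0.024,0.002,0,0,0,0]]' | grep force
python3 to.py 0.4623 -0.3806 0.0737 8.5
python3 shift.py '[[0.002,0,0,0,0,0],[0.004,0,0,0,0,0],[0.006,0,0,0,0,0],[0.006,0,0,0,0,0],[0.006,0,0,0,0,0]]' | grep force
python3 to.py 0.4623 -0.3806 0.0737 8.5
```

```text
force: [0.1, 0.9, -3.8]
grasp_force: 70.2
tool shift [ 0.0137 -0.0006 -0.0015] rotvec [ 0.0004 -0.0024  0.0022] pos [ 0.4488 -0.3832  0.0721] t 8.82 F [ 0.1  0.9 -3.8] w 0.0105 gf 70.2 yaw 8.62 q [ 0.72  0.49 -0.1   1.86  0.07  0.79 -0.83]
force: [-1.1, -0.0, -3.2]
grasp_force: 70.2
tool shift [ 0.0103 -0.001  -0.0019] rotvec [-0.0001  0.0001  0.0002] pos [ 0.4522 -0.3831  0.0718] t 9.23 F [-1.1 -0.  -3.2] w 0.0108 gf 70.2 yaw 8.51 q [ 0.72  0.49 -0.1   1.86  0.07  0.8  -0.84]
```

```bash
for i in 1; do python3 shift.py '[[0.001,0,0,0,0,0],[0.002,0,0,0,0,0],[0.003,0,0,0,0,0],[0.003,0,0,0,0,0],[0.003,0,0,0,0,0]]' | grep -E "pos|^force"; done
python3 shift.py '[[0.001,0,0,0,0,0],[0.002,0,0,0,0,0],[0.003,0,0,0,0,0],[0.003,0,0,0,0,0],[0.003,0,0,0,0,0]]' | grep -E "pos|^force"
python3 shift.py '[[0.001,0,0,0,0,0],[0.002,0,0,0,0,0],[0.002,0,0,0,0,0],[0.002,0,0,0,0,0],[0.002,0,0,0,0,0]]' | grep -E "pos|^force"
```

```text
eef_pos: [0.4544, -0.3828, 0.0715]
force: [-1.4, -0.1, -3.5]
eef_pos: [0.4574, -0.3824, 0.0715]
force: [-3.8, -1.1, -3.1]
eef_pos: [0.4596, -0.382, 0.0716]
force: [-4.6, 0.1, -3.0]
```

```bash
python3 shift.py '[[0.001,0,0,0,0,0],[0.002,0,0,0,0,0],[0.002,0,0,0,0,0],[0.002,0,0,0,0,0]]' | grep -E "pos|^force"
python3 shift.py '[[0.001,0,0,0,0,0],[0.0015,0,0,0,0,0],[0.0015,0,0,0,0,0],[0.0015,0,0,0,0,0]]' | grep -E "pos|^force"
python3 shift.py '[[0.001,0,0,0,0,0],[0.001,0,0,0,0,0],[0.001,0,0,0,0,0],[0.001,0,0,0,0,0]]' | grep -E "pos|^force"
```

```text
eef_pos: [0.4613, -0.3817, 0.0715]
force: [-6.0, -0.1, -2.9]
eef_pos: [0.4621, -0.3816, 0.0714]
force: [-6.7, -1.7, -3.3]
eef_pos: [0.4622, -0.3816, 0.0712]
force: [-6.8, -0.1, -2.8]
```

```bash
python3 shift.py '[[0.001,0,0,0,0,0],[0.003,0,0,0,0,0],[0.003,0,0,0,0,0],[0.003,0,0,0,0,0],[0.003,0,0,0,0,0]]' | grep -E "pos|^force"
python3 shift.py '[[0.001,0,0,0,0,0],[0.003,0,0,0,0,0],[0.003,0,0,0,0,0],[0.003,0,0,0,0,0],[0.003,0,0,0,0,0]]' 0 100| grep -E "pos|^force|gras"
python3 shift.py '[[0,0,0,0,0,0],[0,0,0,0,0,0],[0,0,0,0,0,0]]' | grep -E "pos|^force|gras"
```

```text
eef_pos: [0.4623, -0.3816, 0.0706]
force: [-9.9, -1.0, -1.0]
eef_pos: [0.4624, -0.3816, 0.07]
force: [-14.7, -1.1, 0.1]
grasp_force: 102.2
eef_pos: [0.4625, -0.3816, 0.07]
force: [-14.6, -0.5, -0.0]
grasp_force: 102.2
```

The TCP stopped at x=0.4624 while the force rose from 6 N to 14.6 N. That is the hard stop, and it matches the predicted 77 mm of travel. One last look before handing in.

```bash
python3 shift.py '[[0,0,0,0,0,0],[0,0,0,0,0,0],[0,0,0,0,0,0],[0,0,0,0,0,0],[0,0,0,0,0,0]]' | grep -E "pos|^force|gras"
python3 - <<'E'
from h import *
S=manip.snapshot("scene");T=manip.snapshot("top")
cv2.imwrite("pics/f1.png",np.hstack([cv2.resize(S["frame"][170:220,270:330],(480,400),interpolation=cv2.INTER_CUBIC),cv2.resize(T["frame"][190:240,340:380],(320,400),interpolation=cv2.INTER_CUBIC)]))
E
python3 to.py 0.4623 -0.3806 0.0737 8.5
```

```text
eef_pos: [0.4625, -0.3816, 0.07]
force: [-14.4, -1.3, 0.2]
grasp_force: 102.2
tool shift [-0.0001 -0.001  -0.0037] rotvec [-0.0045  0.0136 -0.0031] pos [ 0.4625 -0.3816  0.07  ] t 13.08 F [-14.9  -1.8   0.4] w 0.0096 gf 102.2 yaw 8.33 q [ 0.7   0.51 -0.1   1.83  0.07  0.82 -0.86]
```

View pics/f1.png

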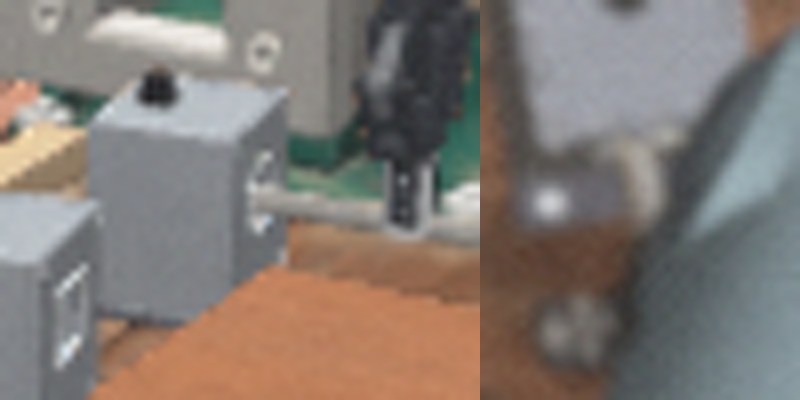

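The bar runs through the centre of the round hole (scene crop (262,195)), still gripped and held against the button's stop; the square-hole case is untouched. Handing in.

```bash
python3 -c "
from rig import manip
print(manip.hand_in())"
```

```text
the job is handed in; nothing more can be done
None
```

The job is handed in at about 13 s: the bar is through the round hole, still gripped at 102 N and holding the reset button against its hard stop with about 15 N, with nothing else touched on the way; the judge's result was not shown.

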